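# Close and tighten the rice-cake mould press

## Task

The mould press is filled and its lid is on: close it. With a fingertip push the swing bar round by its upright handle until it is fully home in the notched front post, then push the arms of the star handle round clockwise (seen from above), one after another, until it comes to its stop and the foot bears down on the lid. Push gently, lift nothing, and leave the lid lying in its mould and the cakes and tools round about where they are.

Things in the scene. Friction and masses are not known exactly. Their poses are not given: they have to be found in the camera images.
- press: rice-cake mould press, fixed: wooden base board 275 x 160 (x -150 to +125), 24 high, wooden mould box 130 x 110 at its middle (rim 64 high). Origin on the table under the mould's centre; its x axis runs from the catch post (x = -95) to the pivot post (x = +95), z up
- press_catch (a point): in the mouth of the catch post, 128 high, at x = -95, y = 0 of the press. The post is a steel C open to the press's -y side, 22 wide in x, y from -14 to +29, 153 high
- bar (a joint): steel swing bar (26 wide, z 121 to 135) turning about the vertical pivot post at x = +95, y = 0 of the press. 0 rad: home, along the press's -x axis in the catch post's mouth, at its stop; grows (to 1.2) as it swings out to the press's -y side; starts between 0.55 and 0.95. Stiff pivot, 0.4 N m: about 2 N at the handle moves it, and it stays where it is left
- bar_handle (a point): black upright handle at the free end of the swing bar, 19 across, z 140 to 175, on a steel stem 13 thick; the point is on its axis, 157 high, 235 from the pivot axis. With the bar home it stands at x = -140, y = 0 of the press, in front of the catch post
- star (a joint): four-armed star handle on the swing bar, a nut on a steep screw. Grows as it turns clockwise seen from above, which lowers the foot 9 mm per rad; hard stop at 2.7, starts between 0 and 0.5. The foot reaches the lid at about 1.7 (below 1.5 it passes over the lid as the bar swings), then its spring yields at 1 N/mm. Takes 0.16 to 0.3 N m; stays where it is left
- star_hub (a point): centre of the star handle on the screw's axis, 166 high (the arms' level, which never changes), 95 from the bar's pivot axis, over the press's origin when the bar is home. Hub 40 across, z 154 to 176; the screw and its collar (24 across) stand up through it to z = 211 at joint 0 and sink as it tightens
- star_arm (a point): centre of the black ball (20 across) at the end of one of the star handle's four equal arms, 58 from the hub's axis; the other three are at 90 degree steps. The arms are round steel bars 11 thick, 166 high; the swing bar's top lies 31 below that level and the boss under the hub (52 across) 28 below
- foot: round steel foot under the screw, 60 across; its underside is 87 high with the star at 0
- lid: wooden lid of the mould, 106 x 86 x 18 with a steel wear disc 48 across in the middle (top of disc 71.5 above the table), lying loose in the mould's mouth, proud of the rim by 6. Origin: centre of its underside, 52 above the table
- bowl_a: stainless bowl, 154 across, 50 high, fixed, right of the robot
- bowl_b: stainless bowl, 154 across, 50 high, fixed, further ahead
- dough_press: cream plastic half-moon dough press lying open, 95 x 141 x 15, fixed
- flour_box: white flour box with blue lid, 136 x 170 x 72, fixed, at the back right
- stamp: white plunger stamp, 46 across, 43 high, loose; origin: centre of its underside
- purple_1: purple half-moon rice cake, 36 x 61 x 23, loose; origin: centre of its underside
- purple_2: purple half-moon rice cake, 40 x 62 x 24, loose; origin: centre of its underside
- green_1: dark green rice cake, 39 x 53 x 25, loose; origin: centre of its underside
- green_2: dark green rice cake, 39 x 55 x 24, loose; origin: centre of its underside
- pumpkin_1: purple persimmon-shaped rice cake with leaf, 48 x 47 x 40, loose; origin: centre of its underside
- blue_1: pale blue rice cake, 44 x 56 x 20, loose; origin: centre of its underside

How it is judged:
By the outcome, as a careful person would: the job done as asked, in the order asked, and still so for the second after the job is handed in, with the robot touching nothing.
It also fails if it takes over 61 s, if anything falls off the work surface, if the arm or the gripper's body presses on something with over 40 N, if the wrist force passes 120 N, or if a joint passes its speed limit or range.

## Robot

A 6-joint arm with a two-finger parallel gripper is mounted at the origin on the work surface; the furniture and walls round the work are solid. World frame = base frame: x ahead of the robot, y to its left, z up, the work surface at z = 0. Lengths are in m, angles in rad, forces in N, time in s.
With the tool pointing down it reaches from about 0.375 to 0.9 m from the base axis. Payload 3.1 kg.
Tool frame: the origin (TCP) lies on the front face of the gripper's body, between the roots of the fingers; the fingertips stand 70 mm ahead of it and the grasp point (between the pads) lies 51 mm ahead of it; z points along the fingers, y is the line along which they close (so a half turn about z gives the same grasp; the last joint's range is limited). The gripper opens to 87 mm and grips with 3 to 60 N. Pads are 19 mm wide; open, the fingers measure 117 mm over their backs; the gripper's body (75 mm by 190 mm) begins 51 mm behind the grasp point.
Start: joints at [1.093, 0.527, 1.433, -0, 1.181, -0.178], TCP at [0.185, 0.597, 0.292] pointing down, gripper open.
Joint ranges: [-3.08, 3.08], [-0.75, 2.2], [0.22, 2.44], [-1.43, 4.57], [0, 2.65], [-2.85, 2.85]. Speed limits (rad/s): [2.79, 2.79, 3.14, 3.14, 3.14, 3.14].

## Interface

Orientations are given as a unit quaternion [x, y, z, w].
In Python, from rig import robot, cams, ticket gives the robot as it stands. The module is installed in compiled form; this text tells all that it offers.
- The arm moves only by the shell command python3 -m crank 'ROWS' [FORCE]. ROWS is JSON, a list of rows, each a list of 7 numbers: the shift along the tool's x, y, z in cm, then the turn, a rotation vector about the tool's x, y, z in rad, then the closure, from 0 (fully open) to 1 (shut). A call has 1 to 5 rows; each row shifts and turns the commanded pose from where the row before left it, along the tool's axes as they then stand; what a row does not reach is not made up. A row lasts 1/8 s, in which the tool goes at most 62.5 mm and 10.7 degrees, less where a joint would pass 70% of its speed; a pose out of reach is approached as far as the arm can. A call is refused whole if a number of a shift passes 6.25 or a number of a turn 0.188, either way. A call with a gripper value outside its range is refused whole. The fingers move at their own pace and stop on an object; FORCE is the grip in N (left out, the last holds). Time passes only in rows, so rows that do not move let the fingers close. It gives the time, the measured TCP pose, the force, the opening and the grip force at its end, in the units of the state.
- robot.get_obs(): the state, without advancing time (a new reading comes with each control period).
- cams.camera(name): name is "side" or "top" or "wrist"; returns the picture (480x640x3 uint8, red, green, blue); there is no depth.
- cams.camera_info(name): a dict with "intrinsics" (3x3 intrinsics, pixels), "pose" (4x4, takes a point from camera to world coordinates). Camera axes: x right, y down, z forward; pixel columns grow to the right and rows downward; lengths in m; the calibration is good to about 2 mm. A picture is of the moment at which its call begins: read the wrist's pose just before it. camera_info takes no time and is no camera call; for the wrist camera it gives the pose at the moment of the call.
- ticket.hand_in(): hands the job in; it is judged then, once.
The state is a dict: "time": time; "q": joint angles; "joint_velocities": joint speeds; "joint_torque": joint torques, N m; "position": TCP position; "tool_rot": TCP orientation; "ft_force": force on the tool from outside, world axes, zero at the start; "moment": the same for the moment, N m; "grip_width": finger opening in m; "grip_force": force on a finger pad.
Only numpy, scipy, OpenCV 4.12 (cv2) and the standard library are available. Lean on these libraries where they do the work, as an engineer would, in place of code of your own. Each camera call takes 0.05 s, during which the arm holds its last target. There are 200 camera calls.

## Working session

There is one attempt and no reset: what is moved stays moved. The work goes in short steps, Python scripts to look and compute and a shell command to move; the robot and the scene stay as the last step left them, time stands still between calls to the robot, and variables do not carry over. Pictures are saved under pics/ and viewed, at most 10 in all, crops included, and the job is handed in when it is done.

```bash
mkdir -p pics
python3 - <<'E'
from rig import robot,cams
import cv2,numpy as np
for n in ("top","side"):
    i=cams.camera_info(n); im=cams.camera(n); cv2.imwrite(f"pics/{n}0.png",im[:,:,::-1])
    print(n,np.round(i["intrinsics"],1).tolist(),np.round(i["pose"],4).tolist())
o=robot.get_obs(); print(o)
E
```

```text
top [[463.5, 0.0, 316.2], [0.0, 463.5, 236.9], [0.0, 0.0, 1.0]] [[-0.0232, -0.9806, 0.1945, 0.3533], [-0.9997, 0.0235, -0.001, -0.0664], [-0.0036, -0.1945, -0.9809, 1.0727], [0.0, 0.0, 0.0, 1.0]]
side [[600.9, 0.0, 331.1], [0.0, 600.9, 247.0], [0.0, 0.0, 1.0]] [[-0.9514, -0.1344, 0.277, 0.1275], [-0.3072, 0.4743, -0.825, 1.1878], [-0.0205, -0.87, -0.4925, 0.8815], [0.0, 0.0, 0.0, 1.0]]
{'time': 0.1, 'q': array([ 1.09253460e+00,  5.28370820e-01,  1.43376363e+00, -4.50226482e-05,
        1.18141629e+00, -1.78523346e-01]), 'joint_velocities': array([-0.00219131, -0.00142802, -0.00205573, -0.00037838,  0.00023221,
       -0.00080268]), 'joint_torque': array([-1.95334810e-04, -4.40987349e+01, -1.77150822e+01,  6.35039457e-02,
        5.34673047e-02, -3.01726413e-05]), 'position': array([0.18429331, 0.59666066, 0.29137418]), 'tool_rot': array([ 1.49300251e-01,  9.88791422e-01, -9.33437382e-04, -2.96056811e-04]), 'ft_force': array([0.5155987 , 0.59260953, 0.0968056 ]), 'moment': array([0.02050367, 0.00781746, 0.00323109]), 'grip_force': 0.0, 'grip_width': 0.0869602590203805}
```

View pics/top0.png

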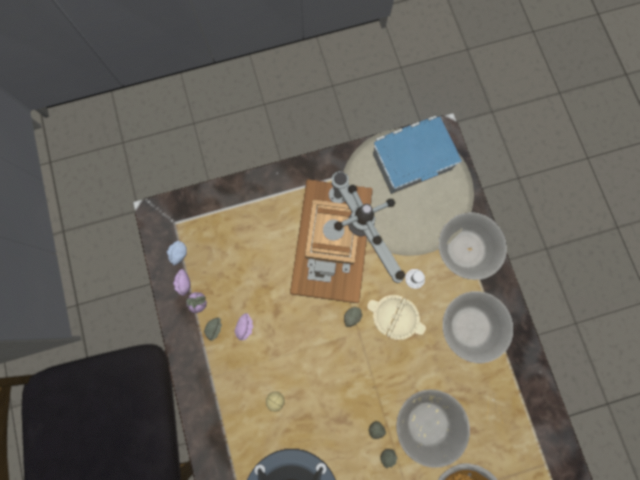

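View pics/side0.png

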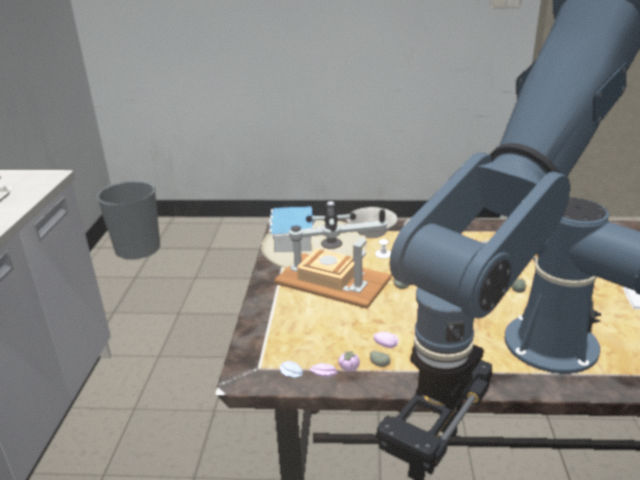

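The top view shows the press at about (333,240) px. The pivot post is near (341,180), the hub near (364,214), the handle near (400,274) and the catch post near (322,270). The stamp at (415,278) is close to the handle. I'll enlarge this area.

Run:
```python
import cv2
im=cv2.imread("pics/top0.png")[165:310,285:435]
cv2.imwrite("pics/c1.png",cv2.resize(im,None,fx=4,fy=4,interpolation=cv2.INTER_CUBIC))
```

```text
(no output)
```

View pics/c1.png

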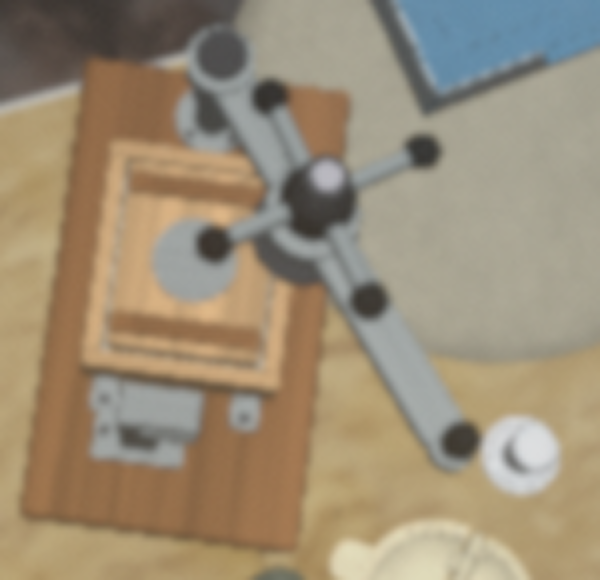

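The crop (4x, offset 285,165) shows the board corners at (88,60), (350,95), (297,547) and (25,515). The arm balls are at (270,96), (424,151), (370,300) and (213,243), the handle is at (460,439), the wear disc at (196,260) and the stamp at about (522,455). I'll fit the press pose from these points.

```bash
cat > h.py <<'E'
import numpy as np,cv2
from scipy.optimize import least_squares
from scipy.spatial.transform import Rotation as R
def proj(P,i):
    T=np.linalg.inv(i["pose"]); p=T[:3,:3]@np.asarray(P,float).T+T[:3,3:]; q=i["intrinsics"]@p
    return (q[:2]/q[2]).T
def model(s):
    x,y,a,b,g=s
    c,t=np.cos(a),np.sin(a); M=np.array([[c,-t],[t,c]])
    bd=lambda r,z:[.095-r*np.cos(b),-r*np.sin(b),z]
    h=bd(.095,.166)
    L=[[.125,.08,.024],[.125,-.08,.024],[-.15,-.08,.024],[-.15,.08,.024],[0,0,.0715],bd(.235,.175)]
    L+=[[h[0]+.058*np.cos(g+k*np.pi/2),h[1]+.058*np.sin(g+k*np.pi/2),.166] for k in range(4)]
    L=np.array(L); L[:,:2]=L[:,:2]@M.T+[x,y]; return L
def w2p(s,P): # world->press
    c,t=np.cos(s[2]),np.sin(s[2]); return np.array([[c,t],[-t,c]])@(np.asarray(P)[:2]-s[:2])
def p2w(s,P):
    c,t=np.cos(s[2]),np.sin(s[2]); return np.array([[c,-t],[t,c]])@np.asarray(P)[:2]+s[:2]
def ray(u,v,i,z):
    d=i["pose"][:3,:3]@np.linalg.inv(i["intrinsics"])@[u,v,1]; o=i["pose"][:3,3]; return o+d*(z-o[2])/d[2]
E
python3 - <<'E'
from h import *; from rig import cams,robot
i=cams.camera_info("top"); i={k:np.array(v) for k,v in i.items()}
px=np.array([[88,60],[350,95],[297,547],[25,515],[196,260],[460,439],[270,96],[213,243],[370,300],[424,151]])/4+[284.6,164.6]
f=lambda s:(proj(model(s),i)-px).ravel()
best=min((least_squares(f,[.65,-.1,-.1,.7,g]) for g in np.arange(0,6.3,.7)),key=lambda r:r.cost)
s=best.x; print(s,best.cost); print(best.fun.reshape(-1,2).round(1).tolist())
np.save("s.npy",s); print(model(s).round(4))
print("pivot",p2w(s,[.095,0]),"home handle",p2w(s,[-.14,0]),"catch",p2w(s,[-.095,0]))
print("stamp",ray(284.6+522/4,164.6+455/4,i,.03))
w=cams.camera_info("wrist"); print(w["pose"],R.from_quat(robot.get_obs()["tool_rot"]).as_matrix().round(3))
E
```

```text
[ 0.56814206 -0.1063902  -0.15489131  0.63218593  0.55428262] 8.284584294279904
[[-0.6, -1.6], [1.2, -1.9], [1.3, 1.8], [-1.4, 0.4], [0.1, -0.3], [0.8, 0.0], [-0.2, 0.3], [0.0, 0.3], [-0.5, 0.3], [-0.6, 0.3]]
[[ 0.704  -0.0466  0.024 ]
 [ 0.6793 -0.2047  0.024 ]
 [ 0.4076 -0.1623  0.024 ]
 [ 0.4323 -0.0042  0.024 ]
 [ 0.5681 -0.1064  0.0715]
 [ 0.4533 -0.229   0.175 ]
 [ 0.6311 -0.1421  0.166 ]
 [ 0.5551 -0.1113  0.166 ]
 [ 0.5242 -0.1872  0.166 ]
 [ 0.6002 -0.2181  0.166 ]]
pivot [ 0.66200475 -0.12104611] home handle [ 0.4298181  -0.08479202] catch [ 0.47427937 -0.09173429]
stamp [ 0.4596515  -0.28782216  0.03      ]
[[ 0.29559372  0.91602748  0.27114206  0.10983847]
 [ 0.95531167 -0.28284565 -0.08589498  0.61983833]
 [-0.00199081  0.28441519 -0.95869914  0.3832711 ]
 [ 0.          0.          0.          1.        ]] [[-0.955  0.295 -0.001]
 [ 0.295  0.955 -0.002]
 [ 0.    -0.002 -1.   ]]
```

```bash
python3 -m crank '[[0,0,0,0,0,0.185,1],[0,0,0,0,0,0.185,1],[0,0,0,0,0,0.185,1],[0,0,0,0,0,0.185,1],[0,0,0,0,0,0.185,1]]' 10
cat > go.py <<'E'
# go.py x y z(tip) : shift in tool cm from the present pose, and yaw of tool x (deg)
import sys; from h import *; from rig import robot
def st():
    o=robot.get_obs(); M=R.from_quat(o["tool_rot"]).as_matrix(); return o,M
def to(tip,say=""):
    o,M=st(); d=M.T@(np.array(tip)+[0,0,.07]-o["position"])*100; print(say,"shift cm",d.round(2))
if __name__=="__main__":
    o,M=st(); print("t",o["time"],"tip",(o["position"]+.07*M[:,2]).round(4),"yaw",np.degrees(np.arctan2(M[1,0],M[0,0])).round(1),"z",M[:,2].round(3),"F",o["ft_force"].round(1),"q",o["q"].round(2))
    a=[float(v) for v in sys.argv[1:]]
    for k in range(0,len(a),3): to(a[k:k+3],a[k:k+3])
E
python3 go.py .45 .2 .23 .47 -.265 .23
```

```text
time: 0.72
position: [0.1844, 0.5968, 0.2916]
tool_rot: [0.577, 0.816, -0.001, 0.0]
ft_force: [-0.9, 0.3, 0.3]
grip_width: 0.045
grip_force: 0.0
t 0.725 tip [0.1843 0.5967 0.2216] yaw 109.5 z [-0.001 -0.001 -1.   ] F [-0.9  0.3  0.3] q [1.09 0.53 1.43 0.   1.18 0.75]
[0.45, 0.2, 0.23] shift cm [-46.27  11.82  -0.81]
[0.47, -0.265, 0.23] shift cm [-90.77  -1.8   -0.75]
```

```bash
python3 -m crank '[[-3,0.8,-0.2,0,0,0,1],[-5.5,1.4,-0.2,0,0,0,1],[-5.5,1.4,-0.2,0,0,0,1],[-5.5,1.4,-0.2,0,0,0,1],[-5.5,1.4,0,0,0,0,1]]'
python3 -m crank '[[-5.5,1.4,0,0,0,0,1],[-5.5,1.4,0,0,0,0,1],[-5.5,1.4,0,0,0,0,1],[-5,1.3,0,0,0,0,1],[0,0,0,0,0,0,1]]'
python3 go.py .47 -.265 .23
```

```text
time: 1.35
position: [0.3303, 0.3821, 0.3002]
tool_rot: [0.575, 0.818, 0.0, 0.0]
ft_force: [1.3, 0.2, 0.6]
grip_width: 0.0016
grip_force: 0.0
time: 1.98
position: [0.4563, 0.1974, 0.3001]
tool_rot: [0.577, 0.817, 0.0, 0.0]
ft_force: [0.0, 0.8, -0.2]
grip_width: 0.0003
grip_force: 0.0
t 1.975 tip [0.4564 0.1973 0.2301] yaw 109.5 z [ 0.001 -0.    -1.   ] F [ 0.   0.8 -0.2] q [ 0.18  0.35  1.74 -0.    1.06 -0.16]
[0.47, -0.265, 0.23] shift cm [-4.404e+01 -1.415e+01  3.000e-02]
```

```bash
python3 -m crank '[[-3,-1,-0.3,0,0,0,1],[-5.6,-1.8,-0.3,0,0,0,1],[-5.6,-1.8,0,0,0,0,1],[-5.6,-1.8,0,0,0,0,1],[-5.6,-1.8,0,0,0,0,1]]'
python3 -m crank '[[-5.6,-1.8,0,0,0,0,1],[-5.6,-1.8,0,0,0,0,1],[-4.5,-1.4,0,0,0,0,1],[-2.5,-0.8,0,0,0,0,1],[0,0,0,0,0,0,1]]'
python3 - <<'E'
from h import *; from rig import cams,robot
w=cams.camera_info("wrist"); im=cams.camera("wrist"); s=np.load("s.npy")
cv2.imwrite("pics/w1.png",im[:,:,::-1]); i={k:np.array(v) for k,v in w.items()}
print(proj(model(s),i).round(0).tolist()); np.savez("w1.npz",**i)
E
python3 go.py .47 -.268 .15
```

```text
time: 2.6
position: [0.4627, -0.0671, 0.3061]
tool_rot: [0.574, 0.819, 0.0, -0.0]
ft_force: [0.5, 0.8, -0.9]
grip_width: 0.0003
grip_force: 0.0
time: 3.22
position: [0.4705, -0.2581, 0.3058]
tool_rot: [0.576, 0.818, 0.0, -0.0]
ft_force: [-0.1, 0.8, -0.4]
grip_width: 0.0007
grip_force: 0.0
[[647.0, 78.0], [536.0, 231.0], [290.0, 89.0], [383.0, -100.0], [503.0, 85.0], [309.0, 208.0], [643.0, 168.0], [555.0, 67.0], [445.0, 179.0], [534.0, 266.0]]
t 3.275 tip [ 0.4701 -0.2565  0.2357] yaw 109.8 z [-0.001  0.002 -1.   ] F [-0.1  1.1  0.7] q [-0.71  0.39  1.64  0.    1.11 -1.05]
[0.47, -0.268, 0.15] shift cm [-1.08 -0.4   8.57]
```

View pics/w1.png

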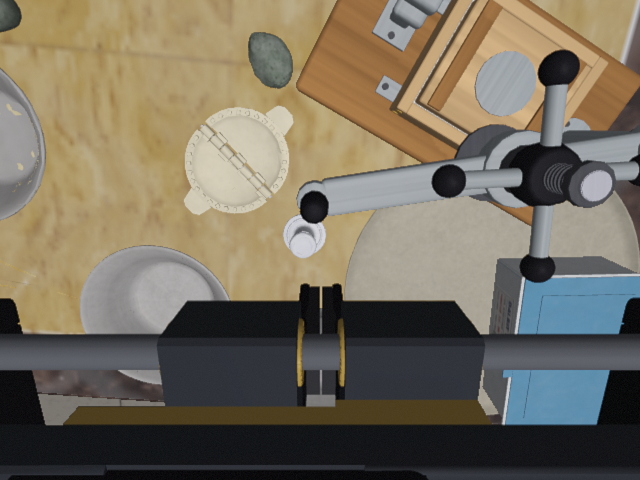

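The wrist view shows the handle at (314,207), the balls at (559,67), (449,181) and (538,267), the disc at (506,84) and a board corner at (298,87). These lie about 4 px (roughly 3 mm) from the predictions, so I'll refit and then descend behind the handle.

Run:
```python
from h import *
i=dict(np.load("w1.npz")); s=np.load("s.npy")
k=[2,4,5,7,8,9]; px=np.array([[298,87],[506,84],[314,207],[559,67],[449,181],[538,267]])
r=least_squares(lambda s:(proj(model(s),i)[k]-px).ravel(),s); s=r.x
print(s,r.fun.reshape(-1,2).round(1).tolist()); np.save("s.npy",s)
print(model(s)[5:].round(4).tolist())
d=np.array([np.cos(np.radians(109.8)),np.sin(np.radians(109.8))]);h=model(s)[5][:2]
print("standby",h-d*.036)
for b in np.arange(.6,-.05,-.1):print(round(b,1),p2w(s,[.095-.235*np.cos(b),-.235*np.sin(b)]).round(4))
```

```text
[ 0.57119965 -0.10513984 -0.16637847  0.63807255  0.57296314] [[-4.0, -0.7], [1.4, 0.9], [-0.4, -0.0], [0.3, 1.0], [0.9, -0.5], [0.8, -0.6]]
[[0.4555, -0.2277, 0.175], [0.6335, -0.1411, 0.166], [0.5573, -0.1108, 0.166], [0.527, -0.187, 0.166], [0.6032, -0.2173, 0.166]]
standby [ 0.46774441 -0.26152774]
0.6 [ 0.4516 -0.2196]
0.5 [ 0.4428 -0.1978]
0.4 [ 0.4363 -0.1753]
0.3 [ 0.432  -0.1522]
0.2 [ 0.43   -0.1288]
0.1 [ 0.4304 -0.1053]
0.0 [ 0.4331 -0.082 ]
```

```bash
python3 -m crank '[[-0.9,-0.5,2,0,0,0,1],[0,0,3,0,0,0,1],[0,0,2.4,0,0,0,1],[0,0,1,0,0,0,1],[0,0,0,0,0,0,1]]'
python3 go.py .4482 -.2095 .15 .4378 -.1814 .15 .4328 -.1600 .15
```

```text
time: 3.9
position: [0.4687, -0.2663, 0.222]
tool_rot: [0.574, 0.819, 0.0, -0.001]
ft_force: [-0.4, -1.0, 0.3]
grip_width: 0.0006
grip_force: 0.0
t 3.9 tip [ 0.4686 -0.2662  0.152 ] yaw 109.9 z [-0.001  0.001 -1.   ] F [-0.4 -1.   0.3] q [-0.72  0.51  1.72  0.    0.92 -1.07]
[0.4482, -0.2095, 0.15] shift cm [6.04 0.01 0.21]
[0.4378, -0.1814, 0.15] shift cm [ 9.03 -0.01  0.21]
[0.4328, -0.16, 0.15] shift cm [11.21  0.25  0.22]
```

```bash
python3 -m crank '[[1.2,0,0,0,0,0,1],[1.2,0,0,0,0,0,1],[1.2,0,0,0,0,0,1],[1.2,0,0,0,0,0,1],[1.2,0,0,0,0,0.05,1]]'
python3 -m crank '[[1.2,0,0,0,0,0.05,1],[1.2,0,0,0,0,0.05,1],[1.2,0,0,0,0,0.05,1]]'
cat > hd.py <<'E'
from h import *; from rig import robot
s=np.load("s.npy"); o=robot.get_obs(); M=R.from_quat(o["tool_rot"]).as_matrix(); t=(o["position"]+.07*M[:,2])
a=np.arctan2(M[1,0],M[0,0])
print("tip press mm",(w2p(s,t)*1000).round(1),"z",t[2].round(4),"yaw in press",np.degrees(a-s[2]).round(1),"F tool",(M.T@o["ft_force"]).round(1),"t",o["time"])
for b in (.5,.4,.3,.2,.1,.05,0,-.03):
    h=p2w(s,[.095-.235*np.cos(b),-.235*np.sin(b)])-.019*M[:2,0]; d=M.T@(np.array([*h,t[2]])-t)*100; print(b,d[:2].round(2))
E
python3 hd.py
```

```text
time: 4.53
position: [0.4471, -0.2107, 0.2224]
tool_rot: [0.595, 0.804, -0.001, -0.001]
ft_force: [-3.4, -4.2, 1.8]
grip_width: 0.0005
grip_force: 2.3
time: 4.9
position: [0.4388, -0.1755, 0.2223]
tool_rot: [0.654, 0.756, -0.0, -0.0]
ft_force: [-2.3, -2.3, 0.7]
grip_width: 0.0006
grip_force: 1.2
tip press mm [-119.   -91.3] z 0.1523 yaw in press 107.8 F tool [-2.  -2.6 -0.7] t 4.9
0.5 [-4.17  0.09]
0.4 [-1.84 -0.24]
0.3 [ 0.5  -0.33]
0.2 [ 2.85 -0.19]
0.1 [5.17 0.19]
0.05 [6.31 0.46]
0 [7.44 0.79]
-0.03 [8.1  1.02]
```

```bash
python3 -m crank '[[1.2,-0.1,0,0,0,0.05,1],[1.2,0,0,0,0,0.05,1],[1.2,0,0,0,0,0.05,1],[1.2,0,0,0,0,0.05,1]]'; python3 hd.py
```

```text
time: 5.4
position: [0.4344, -0.1277, 0.2222]
tool_rot: [0.727, 0.687, -0.0, -0.001]
ft_force: [-2.1, -1.4, -0.3]
grip_width: 0.0002
grip_force: 1.0
tip press mm [-131.3  -44.9] z 0.1522 yaw in press 96.3 F tool [-1.5 -2.   0.3] t 5.4
0.5 [-8.86  1.24]
0.4 [-6.64  0.46]
0.3 [-4.36 -0.1 ]
0.2 [-2.03 -0.42]
0.1 [ 0.31 -0.52]
0.05 [ 1.49 -0.47]
0 [ 2.66 -0.37]
-0.03 [ 3.36 -0.28]
```

```bash
python3 -m crank '[[0.8,-0.2,0,0,0,0.05,1],[0.6,0,0,0,0,0.05,1],[0.6,0,0,0,0,0,1]]'; python3 hd.py|head -1;python3 -m crank '[[0.4,0,0,0,0,0,1]]';python3 hd.py|head -1
```

```text
time: 5.78
position: [0.4345, -0.1079, 0.2223]
tool_rot: [0.759, 0.651, -0.0, -0.001]
ft_force: [-2.0, -0.9, 0.4]
grip_width: 0.0002
grip_force: 1.0
tip press mm [-134.5  -25.3] z 0.1523 yaw in press 90.8 F tool [-1.2 -1.9 -0.4] t 5.775
time: 5.9
position: [0.4353, -0.1041, 0.2222]
tool_rot: [0.759, 0.651, -0.0, -0.0]
ft_force: [-1.4, -2.6, -0.2]
grip_width: 0.0007
grip_force: 0.9
tip press mm [-134.2  -21.5] z 0.1522 yaw in press 90.8 F tool [-2.8 -1.   0.2] t 5.9
```

Nearing the stop, so I'll take small pushes and watch the force.

```bash
for k in 1; do python3 -m crank '[[0.3,0,0,0,0,0,1]]' >/dev/null; python3 hd.py|head -1; python3 -m crank '[[0.3,0,0,0,0,0,1]]'>/dev/null; python3 hd.py|head -1; done
```

```text
tip press mm [-134.1  -20.5] z 0.1523 yaw in press 90.9 F tool [-12.9  -4.6   0.1] t 6.025
tip press mm [-134.   -20.2] z 0.1524 yaw in press 91.1 F tool [-23.5  -6.8   1.3] t 6.15
```

```bash
python3 -m crank '[[0.2,0,0,0,0,0,1]]'>/dev/null; python3 hd.py|head -1
```

```text
tip press mm [-133.9  -20.1] z 0.1524 yaw in press 91.2 F tool [-28.1  -8.1   0.9] t 6.275
```

```bash
python3 -m crank '[[-2,0,0,0,0,0,1],[-3,0,-1,0,0,0,1],[-3.5,0,-4,0,0,0,1],[-3.5,0,-4,0,0,0,1],[0,0,0,0,0,0,1]]'
python3 - <<'E'
from h import *; from rig import cams,robot
w=cams.camera_info("wrist"); im=cams.camera("wrist"); s=np.load("s.npy"); s[4]-=s[3]; s[3]=0
np.save("s.npy",s)
cv2.imwrite("pics/w2.png",im[:,:,::-1]); i={k:np.array(v) for k,v in w.items()}
print(proj(model(s),i).round(0).tolist()); np.savez("w2.npz",**i); print(model(s)[6:].round(4).tolist())
E
python3 hd.py|head -1
```

```text
time: 6.9
position: [0.4205, -0.2186, 0.3153]
tool_rot: [0.76, 0.649, 0.001, 0.005]
ft_force: [1.3, 0.5, 0.4]
grip_width: 0.0006
grip_force: 0.0
[[620.0, -42.0], [582.0, 151.0], [297.0, 149.0], [296.0, -47.0], [484.0, 50.0], [301.0, 10.0], [656.0, 27.0], [583.0, -110.0], [451.0, 9.0], [530.0, 127.0]]
[[0.6277, -0.1184, 0.166], [0.5845, -0.0487, 0.166], [0.5147, -0.0918, 0.166], [0.5579, -0.1616, 0.166]]
tip press mm [-131.2 -135. ] z 0.2434 yaw in press 90.6 F tool [ 1.3 -0.4  0.8] t 6.95
```

View pics/w2.png

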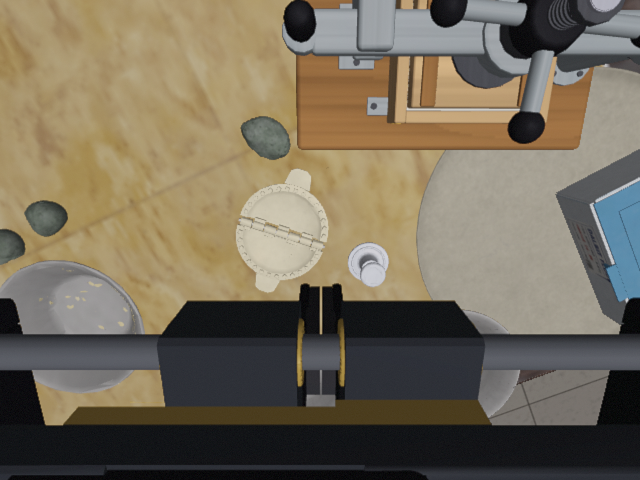

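The bar now lies in the catch post, parallel to the board edge. The handle is at (300,20), balls at (449,9) and (526,127), and board corners at (298,149) and (582,150). Next I'll check the bar angle numerically.

```bash
python3 - <<'E'
from h import *
i=dict(np.load("w2.npz")); s=np.load("s.npy")
k=[1,2,5,8,9]; px=np.array([[582,150],[298,149],[300,20],[449,9],[526,127]])
r=least_squares(lambda s:(proj(model(s),i)[k]-px).ravel(),s)
print(s,r.x,r.fun.reshape(-1,2).round(1).tolist())
E
python3 - <<'E'
import cv2
im=cv2.imread("pics/w2.png")[0:150,270:470]
cv2.imwrite("pics/c2.png",cv2.resize(im,None,fx=4,fy=4,interpolation=cv2.INTER_CUBIC))
E
```

```text
[ 0.57119965 -0.10513984 -0.16637847  0.         -0.06510941] [ 0.57041834 -0.10418182 -0.1584694   0.01831333 -0.09257619] [[-0.0, -0.6], [-1.0, 0.3], [-0.7, -0.1], [0.6, -0.6], [0.8, 1.2]]
```

View pics/c2.png

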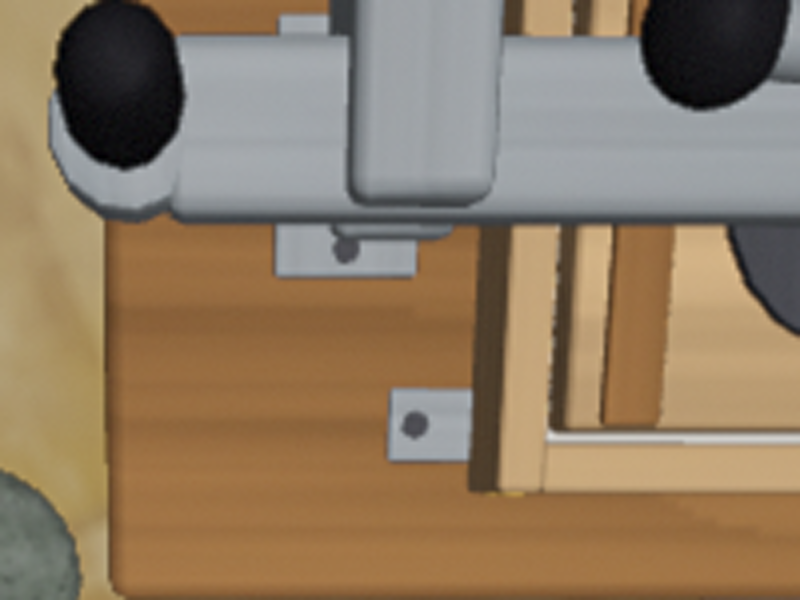

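The bar's edge and the board's edge are parallel in the image, and the bar met a hard stop at 28 N, so it is home. Next is the star: the first entry is on the -y side of the arm that points towards the catch post.

```bash
cat > sd.py <<'E'
# sd.py THETA_deg OFF_mm [z]: shift/turn to stand behind the arm at THETA (press), contact radius 42
import sys; from h import *; from rig import robot
s=np.load("s.npy"); o=robot.get_obs(); M=R.from_quat(o["tool_rot"]).as_matrix(); t=o["position"]+.07*M[:,2]
yaw=np.degrees(np.arctan2(M[1,0],M[0,0])-s[2]); p=w2p(s,t)*1000
# hub-relative in tool frame
q=M[:2,:2].T@(t[:2]-s[:2])*1000
print("t",round(o["time"],2),"press mm",p.round(1),"z",t[2].round(4),"yaw",yaw.round(1),"arm if touching",(yaw+90).round(1),"rel hub tool mm",q.round(1),"F",(M.T@o["ft_force"]).round(1),"Mz",o["moment"][2].round(2))
if len(sys.argv)>2:
    th=np.radians(float(sys.argv[1])); u=np.array([np.cos(th),np.sin(th)]); tt=np.array([u[1],-u[0]])
    g=p2w(s,(42*u-float(sys.argv[2])*tt)/1000); z=float(sys.argv[3]) if len(sys.argv)>3 else t[2]
    print("shift cm",(M.T@(np.array([*g,z])-t)*100).round(2),"turn",np.radians(yaw+90-float(sys.argv[1])).round(3))
E
python3 -c "
import numpy as np; np.save('s.npy',[.5708,-.1046,-.162,0,-.08])"
python3 sd.py 176 28 .152
```

```text
t 6.95 press mm [-131.3 -134.9] z 0.2434 yaw 90.3 arm if touching 180.3 rel hub tool mm [-134.1 -132.1] F [ 1.3 -0.4  0.8] Mz 0.02
shift cm [10.94  8.78  9.16] turn 0.076
```

```bash
python3 -m crank '[[3,2.4,0,0,0,0,1],[4,3.2,0,0,0,0,1],[3,2.4,0,0,0,0,1],[0.9,0.8,0,0,0,0.075,1],[0,0,0,0,0,0,1]]' >/dev/null; python3 sd.py 176 28 .152
python3 - <<'E'
from h import *; from rig import cams
w=cams.camera_info("wrist"); im=cams.camera("wrist")
cv2.imwrite("pics/w3.png",im[:,:,::-1]); i={k:np.array(v) for k,v in w.items()}
print(proj(model(np.load("s.npy")),i).round(0).tolist())
E
```

```text
t 7.58 press mm [-46.1 -22. ] z 0.2405 yaw 86.4 arm if touching 176.4 rel hub tool mm [-24.8 -44.7] F [-0.1 -0.2  0.3] Mz 0.03
shift cm [-0.3   0.28  8.85] turn 0.007
[[502.0, 88.0], [491.0, 255.0], [225.0, 271.0], [202.0, 108.0], [373.0, 193.0], [164.0, 234.0], [485.0, 219.0], [399.0, 119.0], [299.0, 215.0], [386.0, 302.0]]
```

View pics/w3.png

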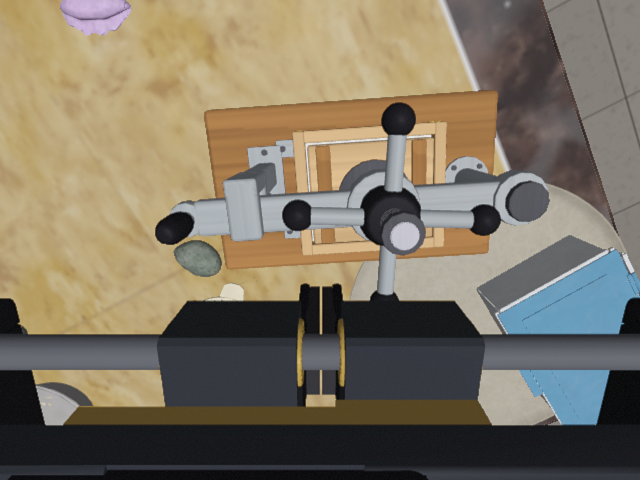

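The balls at (297,215), (398,118) and (484,219) match the predictions within 2 px. Descend.

```bash
python3 -m crank '[[-0.3,0.3,2.5,0,0,0,1],[0,0,3.3,0,0,0,1],[0,0,2.3,0,0,0,1],[0,0,0.7,0,0,0,1],[0,0,0,0,0,0,1]]' >/dev/null; python3 sd.py 176 19 .152
python3 -m crank '[[0.5,0,0,0,0,0,1],[0.4,0,0,0,0,0,1],[0,0,0,0,0,0,1]]' >/dev/null; python3 sd.py 176 19 .152
```

```text
t 8.25 press mm [-42.9 -27.7] z 0.154 yaw 86.2 arm if touching 176.2 rel hub tool mm [-30.5 -40.9] F [-0.7  1.  -0.7] Mz 0.06
shift cm [ 1.16 -0.11  0.2 ] turn 0.003
t 8.62 press mm [-41.5 -18.1] z 0.1549 yaw 86.2 arm if touching 176.2 rel hub tool mm [-20.8 -40.2] F [-1.1  0.5  1.2] Mz -0.01
shift cm [ 0.19 -0.18  0.29] turn 0.004
```

```bash
python3 -m crank '[[0.4,-0.17,0.25,0,0,0.1,1],[0.43,-0.17,0,0,0,0.1,1],[0.43,-0.17,0,0,0,0.1,1],[0.43,-0.17,0,0,0,0.1,1]]' >/dev/null; python3 sd.py
python3 -m crank '[[0.43,-0.17,0,0,0,0.1,1],[0.43,-0.17,0,0,0,0.1,1],[0.43,-0.17,0,0,0,0.1,1],[0.43,-0.17,0,0,0,0.1,1]]' >/dev/null; python3 sd.py
```

```text
t 9.12 press mm [-45.1  -1.5] z 0.152 yaw 63.1 arm if touching 153.1 rel hub tool mm [-21.8 -39.5] F [-3.7  0.1 -1.3] Mz -0.0
t 9.62 press mm [-41.4  16.6] z 0.152 yaw 40.2 arm if touching 130.2 rel hub tool mm [-20.9 -39.4] F [-3.4  1.2 -1.5] Mz 0.03
```

```bash
python3 -m crank '[[0.43,-0.17,0,0,0,0.1,1],[0.43,-0.17,0,0,0,0.1,1],[0.43,-0.17,0,0,0,0.1,1],[0.43,-0.17,0,0,0,0.1,1],[0.43,-0.17,0,0,0,0.1,1]]' >/dev/null; python3 sd.py
python3 -m crank '[[-0.6,0,0,0,0,0,1],[0,0,-3,0,0,0,1],[0,0,-5,0,0,0,1],[0,0,0,0,0,0,1]]' >/dev/null; python3 sd.py 191 29
```

```text
t 10.25 press mm [-27.1  34.4] z 0.1519 yaw 11.5 arm if touching 101.5 rel hub tool mm [-19.7 -39.1] F [-3.3  2.4 -1.1] Mz -0.03
t 10.75 press mm [-28.9  33.3] z 0.2358 yaw 11.8 arm if touching 101.8 rel hub tool mm [-21.5 -38.5] F [-0.6  0.  -0.2] Mz -0.03
shift cm [-2.09  6.69  0.  ] turn -1.557
```

```bash
python3 -m crank '[[-0.7,2.2,0,0,0,0,1],[-0.7,2.2,0,0,0,0,1],[-0.7,2.3,0,0,0,-0.17,1],[0,0,0,0,0,-0.17,1],[0,0,0,0,0,-0.17,1]]' >/dev/null
python3 -m crank '[[0,0,0,0,0,-0.17,1],[0,0,0,0,0,-0.17,1],[0,0,0,0,0,-0.17,1],[0,0,0,0,0,-0.17,1],[0,0,0,0,0,-0.17,1]]' >/dev/null
python3 -m crank '[[0,0,0,0,0,-0.17,1],[0,0,0,0,0,0,1]]' >/dev/null
python3 sd.py 191 29 .152
```

```text
t 12.25 press mm [-39.5 -36. ] z 0.2308 yaw 99.3 arm if touching 189.3 rel hub tool mm [-29.2 -44.8] F [-0.1  0.  -0.7] Mz 0.04
shift cm [-0.11  0.38  7.88] turn -0.03
```

```bash
python3 -m crank '[[-0.1,0.3,2.5,0,0,-0.03,1],[0,0,3,0,0,0,1],[0,0,1.7,0,0,0,1],[0,0,0.8,0,0,0,1],[0,0,0,0,0,0,1]]' >/dev/null; python3 sd.py
python3 -m crank '[[0.5,0,0,0,0,0,1],[0.4,0,0,0,0,0,1],[0.43,-0.17,0,0,0,0.1,1],[0.43,-0.17,0,0,0,0.1,1]]' >/dev/null; python3 sd.py
python3 -m crank '[[0.43,-0.17,0,0,0,0.1,1],[0.43,-0.17,0,0,0,0.1,1],[0.43,-0.17,0,0,0,0.1,1]]' >/dev/null; python3 sd.py
```

```text
t 12.88 press mm [-35.9 -36.7] z 0.1513 yaw 101.0 arm if touching 191.0 rel hub tool mm [-29.1 -42.2] F [-0.3 -0.6  0.4] Mz -0.03
t 13.38 press mm [-41.2 -20.7] z 0.1525 yaw 89.5 arm if touching 179.5 rel hub tool mm [-21.1 -41. ] F [-3.7 -0.2  0.6] Mz 0.05
t 13.75 press mm [-45.4  -7.4] z 0.1525 yaw 72.3 arm if touching 162.3 rel hub tool mm [-20.9 -41. ] F [-3.4  0.1 -0.4] Mz 0.04
```

```bash
for r in 1; do python3 -m crank '[[0.43,-0.17,0,0,0,0.1,1],[0.43,-0.17,0,0,0,0.1,1]]' >/dev/null; python3 sd.py;  python3 -m crank '[[0.43,-0.17,0,0,0,0.1,1],[0.43,-0.17,0,0,0,0.1,1]]' >/dev/null; python3 sd.py; done
```

```text
t 14.0 press mm [-45.9   1.8] z 0.1525 yaw 60.8 arm if touching 150.8 rel hub tool mm [-20.8 -41. ] F [-4.   0.2 -0.3] Mz 0.01
t 14.25 press mm [-44.5  10.9] z 0.1524 yaw 49.4 arm if touching 139.4 rel hub tool mm [-20.7 -40.9] F [-5.3  1.5 -0.8] Mz 0.01
```

```bash
python3 -m crank '[[0.43,-0.17,0,0,0,0.1,1]]' >/dev/null; python3 sd.py;  python3 -m crank '[[0.43,-0.17,0,0,0,0.1,1]]' >/dev/null; python3 sd.py
```

```text
t 14.38 press mm [-43.2  15.3] z 0.1524 yaw 43.6 arm if touching 133.6 rel hub tool mm [-20.7 -40.8] F [-4.9  2.1 -1.9] Mz -0.03
t 14.5 press mm [-41.4  19.5] z 0.1524 yaw 37.9 arm if touching 127.9 rel hub tool mm [-20.7 -40.8] F [-3.9  2.3 -1.9] Mz 0.0
```

```bash
python3 -m crank '[[0.43,-0.17,0,0,0,0.1,1]]' >/dev/null; python3 sd.py;  python3 -m crank '[[0.22,-0.08,0,0,0,0.05,1]]' >/dev/null; python3 sd.py
```

```text
t 14.62 press mm [-39.2  23.4] z 0.1524 yaw 32.2 arm if touching 122.2 rel hub tool mm [-20.7 -40.7] F [-5.2  2.1 -2.3] Mz -0.04
t 14.75 press mm [-37.8  25.4] z 0.1524 yaw 29.4 arm if touching 119.4 rel hub tool mm [-20.5 -40.7] F [-4.1  2.1 -2.7] Mz 0.04
```

```bash
python3 -m crank '[[0.22,-0.08,0,0,0,0.05,1]]' >/dev/null; python3 sd.py;  python3 -m crank '[[0.22,-0.08,0,0,0,0.05,1]]' >/dev/null; python3 sd.py
```

```text
t 14.88 press mm [-36.5  27.1] z 0.1524 yaw 26.5 arm if touching 116.5 rel hub tool mm [-20.5 -40.6] F [-4.7  2.7 -2.5] Mz 0.02
t 15.0 press mm [-35.1  28.9] z 0.1524 yaw 23.7 arm if touching 113.7 rel hub tool mm [-20.5 -40.5] F [-4.9  2.5 -2.3] Mz 0.01
```

```bash
python3 -m crank '[[0.22,-0.08,0,0,0,0.05,1]]' >/dev/null; python3 sd.py;  python3 -m crank '[[0.22,-0.08,0,0,0,0.05,1]]' >/dev/null; python3 sd.py
```

```text
t 15.12 press mm [-34.2  30.2] z 0.1523 yaw 20.8 arm if touching 110.8 rel hub tool mm [-21.2 -40.4] F [-8.9  3.8 -4.6] Mz 0.04
t 15.25 press mm [-34.5  30.8] z 0.1522 yaw 18.1 arm if touching 108.1 rel hub tool mm [-23.3 -39.9] F [-13.3   7.   -8.6] Mz 0.07
```

```bash
python3 -m crank '[[0.2,0,0,0,0,0,1],[0,0,0,0,0,0,1]]' >/dev/null; python3 sd.py;  python3 -m crank '[[0.2,0,0,0,0,0,1],[0,0,0,0,0,0,1]]' >/dev/null; python3 sd.py
```

```text
t 15.5 press mm [-34.5  30.8] z 0.1522 yaw 18.2 arm if touching 108.2 rel hub tool mm [-23.2 -40. ] F [-15.2   6.6  -9.3] Mz 0.07
t 15.75 press mm [-34.3  30.8] z 0.1522 yaw 18.2 arm if touching 108.2 rel hub tool mm [-23. -40.] F [-19.2   7.8 -12.1] Mz 0.04
```

```bash
python3 -m crank '[[-0.8,0,0,0,0,0,1],[-0.4,0,-2,0,0,0,1],[0,0,-5,0,0,0,1],[-5,0,-3,0,0,0,1],[-5,0,0,0,0,0,1]]' >/dev/null; python3 -m crank '[[-5,0,0,0,0,0,1],[-5,0,0,0,0,0,1],[0,0,0,0,0,0,1]]' >/dev/null; python3 sd.py
python3 - <<'E'
from h import *; from rig import cams
w=cams.camera_info("wrist"); a=cams.camera("wrist"); i={k:np.array(v) for k,v in w.items()}; np.savez("w4.npz",**i)
b=cams.camera("side")[190:310,230:430]; c=cams.camera("top")[165:310,285:435]
b=cv2.resize(b,(500,300),interpolation=cv2.INTER_CUBIC); c=cv2.resize(c,(300,290),interpolation=cv2.INTER_CUBIC)
o=np.zeros((600,800,3),np.uint8); o[:300,:500]=b; o[:290,500:]=c; o[300:,:400]=cv2.resize(a,(400,300))
cv2.imwrite("pics/m.png",o[:,:,::-1])
E
```

```text
t 16.75 press mm [-231.5  -30.7] z 0.2518 yaw 17.8 arm if touching 107.8 rel hub tool mm [-229.8  -41.7] F [0.6 0.8 0.2] Mz 0.0
```

View pics/m.png

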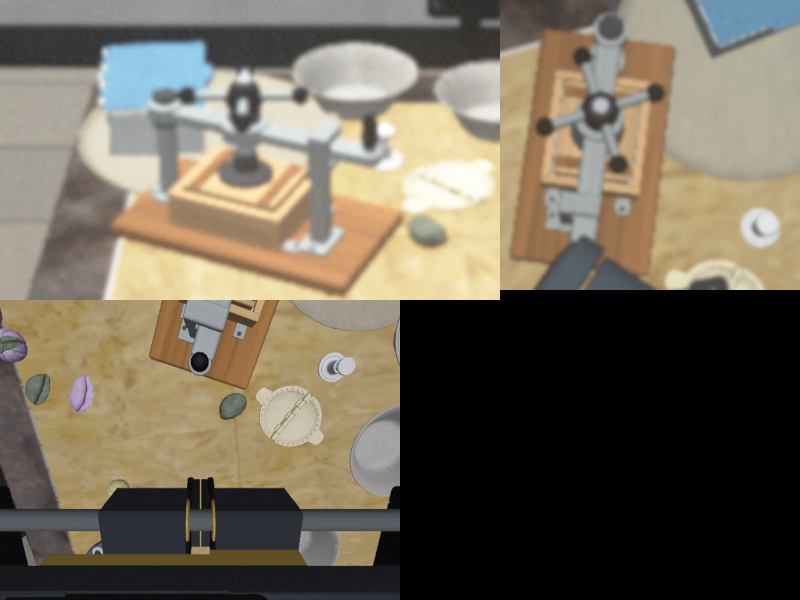

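The bar sits in the catch, the foot bears on the lid's disc, the lid lies flat, and the surroundings have not moved. The star stopped dead against about 0.8 N m after about 2.65 rad of turning, which fits the stop at 2.7. I'm handing in.

```bash
python3 -c "
from rig import ticket; print(ticket.hand_in())"
```

```text
the job is handed in; nothing more can be done
None
```

The press is closed and the job handed in at about 17 s: the swing bar is home in the catch post, the star handle is turned clockwise to its stop with the foot bearing on the lid, and the lid, cakes and tools looked undisturbed in the last pictures.

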